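# Put away a stack of electronic parts by outline

## Task

Take the stack of parts on the bench apart from the top down and stand each part in the shallow red tray that matches its outline: first the can capacitor in the round tray, then the transformer in the small oblong tray, then the finned heat sink in the square tray, and last the metal box in the long tray. Each part stands upright and flat inside the lip, centred and squared up with its tray; set them down without dropping or tipping any, and leave the solder reel and the pen cup where they are.

Things in the scene. Friction and masses are not known exactly. Their poses are not given: they have to be found in the camera images.
- capacitor_mid (a point): Can capacitor: upright black cylinder with an aluminium top, 30 mm diameter, 48 mm tall, about 60 g, loose, top of the stack. Point: its centre, 24 mm above its underside; z is its axis. Same stack on every start, from the bottom: metal box, heat sink, transformer, capacitor, each within about 6 mm of centred on the one below, and each turned a little relative to it.
- transformer_mid (a point): Transformer, loose, about 240 g: laminated steel core 56 mm (x) by 22 mm (y) by 48 mm tall with a copper winding block 36 mm (x) by 34 mm (y), 34 mm tall, at mid-height; grip it across y on the winding (34 mm wide). Point: its centre, 24 mm above its underside; x along its length, z up.
- heatsink_mid (a point): Heat sink, loose, about 220 g: dark metal, 58 x 58 mm, 46 mm tall, flat base with seven upright fins running along x; grip it across y on the outer fins (58 mm wide). Point: its centre, 23 mm above its underside; z up.
- enclosure_mid (a point): Plain closed aluminium box, loose, about 380 g, 120 mm (x) by 58 mm (y) by 50 mm tall, bottom of the stack, standing on the bench; grip it across y (58 mm wide). Point: its centre, 25 mm above its underside; x along its length, z up.
- round_tray: Shallow red plastic tray with a grey floor, fixed to the bench; round, 58 mm outer diameter, 50 mm inside: for the capacitor. Floor 3 mm thick, lip 4 mm thick with its top 7 mm above the bench, so about 10 mm of play all round the part; fingers that hold the part 5 to 10 mm above its centre stay clear of the lip. Origin: centre of its underside, on the bench; z up.
- small_tray: Shallow red plastic tray with a grey floor, fixed to the bench; small oblong, 84 mm (x) by 62 mm (y) outside, 76 x 54 mm inside: for the transformer. Floor 3 mm thick, lip 4 mm thick with its top 7 mm above the bench, so about 10 mm of play all round the part; fingers that hold the part 5 to 10 mm above its centre stay clear of the lip. Origin: centre of its underside, on the bench; z up, x along its length.
- square_tray: Shallow red plastic tray with a grey floor, fixed to the bench; square, 86 x 86 mm outside, 78 x 78 mm inside: for the heat sink (any quarter turn). Floor 3 mm thick, lip 4 mm thick with its top 7 mm above the bench, so about 10 mm of play all round the part; fingers that hold the part 5 to 10 mm above its centre stay clear of the lip. Origin: centre of its underside, on the bench; z up, x and y along its sides.
- long_tray: Shallow red plastic tray with a grey floor, fixed to the bench; long, 148 mm (x) by 86 mm (y) outside, 140 x 78 mm inside: for the metal box. Floor 3 mm thick, lip 4 mm thick with its top 7 mm above the bench, so about 10 mm of play all round the part; fingers that hold the part 5 to 10 mm above its centre stay clear of the lip. Origin: centre of its underside, on the bench; z up, x along its length.
- reel_mid (a point): Solder reel standing on the bench, loose bystander, 42 mm diameter, 28 mm tall, grey flanges; point: its centre. Leave alone.
- cup_mid (a point): Steel pen cup, loose bystander, 68 mm diameter, 95 mm tall, pens reach to 135 mm above the bench; point: its centre. Leave alone.
Things that resemble listed ones, but are neither listed nor needed, are in the scene too. What is shaped like the part that bears capacitor_mid but pink is not meant.

How it is judged:
On the way, in this order (a step that is already met when the one before it is completed fails the run):
1. the can capacitor stands in the round tray, let go (horizontal distance between capacitor_mid and round_tray below 0.012 m and z of capacitor_mid in the frame of round_tray between 0.023 and 0.03 m and angle between capacitor_mid's own z axis and vertical below 0.08 rad and contact force between the fingers and capacitor below 0.1 N), for 0.2 s.
2. the transformer stands in the small tray, let go (horizontal distance between transformer_mid and small_tray below 0.012 m and z of transformer_mid in the frame of small_tray between 0.023 and 0.03 m and angle between transformer_mid's own z axis and vertical below 0.08 rad and angle between the x axis of transformer_mid and the x axis of small_tray, either way round below 0.25 rad and contact force between the fingers and transformer below 0.1 N), for 0.2 s.
3. the heat sink stands in the square tray, let go (horizontal distance between heatsink_mid and square_tray below 0.012 m and z of heatsink_mid in the frame of square_tray between 0.022 and 0.029 m and angle between heatsink_mid's own z axis and vertical below 0.08 rad and (angle between the x axis of heatsink_mid and the x axis of square_tray, either way round below 0.25 rad or angle between the x axis of heatsink_mid and the y axis of square_tray, either way round below 0.25 rad) and contact force between the fingers and heatsink below 0.1 N), for 0.2 s.
4. the metal box stands in the long tray, let go (horizontal distance between enclosure_mid and long_tray below 0.012 m and z of enclosure_mid in the frame of long_tray between 0.024 and 0.031 m and angle between enclosure_mid's own z axis and vertical below 0.08 rad and angle between the x axis of enclosure_mid and the x axis of long_tray, either way round below 0.25 rad and contact force between the fingers and enclosure below 0.1 N), for 0.2 s.
At the end, for the whole second after the job is handed in: All four parts stand at rest in their own trays: centre within 12 mm of the tray's centre, underside on the tray's floor (+3/-4 mm), upright within 0.08 rad, and (all but the capacitor) sides within 0.25 rad of the tray's; heat sink any quarter turn (horizontal distance between capacitor_mid and round_tray below 0.012 m and z of capacitor_mid in the frame of round_tray between 0.023 and 0.03 m and angle between each of capacitor_mid, transformer_mid, heatsink_mid, enclosure_mid's own z axis and vertical below 0.08 rad and linear speed of each of capacitor, transformer, heatsink, enclosure below 0.02 m/s and angular speed of each of capacitor, transformer, heatsink, enclosure below 0.2 rad/s and horizontal distance between transformer_mid and small_tray below 0.012 m and z of transformer_mid in the frame of small_tray between 0.023 and 0.03 m and angle between the x axis of transformer_mid and the x axis of small_tray, either way round below 0.25 rad and horizontal distance between heatsink_mid and square_tray below 0.012 m and z of heatsink_mid in the frame of square_tray between 0.022 and 0.029 m and (angle between the x axis of heatsink_mid and the x axis of square_tray, either way round below 0.25 rad or angle between the x axis of heatsink_mid and the y axis of square_tray, either way round below 0.25 rad) and horizontal distance between enclosure_mid and long_tray below 0.012 m and z of enclosure_mid in the frame of long_tray between 0.024 and 0.031 m and angle between the x axis of enclosure_mid and the x axis of long_tray, either way round below 0.25 rad); the robot touches nothing.
It fails at once if a part is tipped by more than 0.6 rad (angle between any of capacitor_mid, transformer_mid, heatsink_mid, enclosure_mid's own z axis and vertical above 0.6 rad).
It fails at once if a part is dropped (moves faster than 0.7 m/s out of the fingers, a fall of 25 mm) ((linear speed of capacitor above 0.7 m/s and contact force between the fingers and capacitor below 0.1 N) or (linear speed of transformer above 0.7 m/s and contact force between the fingers and transformer below 0.1 N) or (linear speed of heatsink above 0.7 m/s and contact force between the fingers and heatsink below 0.1 N) or (linear speed of enclosure above 0.7 m/s and contact force between the fingers and enclosure below 0.1 N)).
It fails at once if the reel is moved by more than 20 mm (distance of reel_mid from where it was at the start of the episode above 0.02 m).
It fails at once if the cup is moved by more than 20 mm (distance of cup_mid from where it was at the start of the episode above 0.02 m).
It also fails if it takes over 136 s, if anything falls off the work surface, if the arm or the gripper's body presses on something with over 40 N, if the wrist force passes 120 N, or if a joint passes its speed limit or range.

## Robot

A 6-joint arm with a two-finger parallel gripper is mounted at the origin on the work surface. World frame = base frame: x ahead of the robot, y to its left, z up, the work surface at z = 0. Lengths are in m, angles in rad, forces in N, time in s.
With the tool pointing down it reaches from about 0.35 to 0.975 m from the base axis. Payload 4.9 kg.
Tool frame: the origin (TCP) lies at the very end of the fingers, on their centre line; the grasp point (between the pads) lies 19 mm behind it; z points along the fingers, x is the direction in which the jaws open and shut, and the axes are right-handed (so a half turn about z gives the same grasp; the last joint's range is limited). The gripper opens to 85 mm and grips with 20 to 120 N. Pads are 22 mm wide; open, the fingers measure 114 mm over their backs; the gripper's body (76 mm by 85 mm) begins 54 mm behind the grasp point. The pads swing forward as they close: fully open they stand 13 mm farther back than shut.
Start: joints at [-1.45, 0.053, 1.613, -0, 1.476, -0.119], TCP at [0.148, -0.607, 0.231] pointing down, gripper open.
Joint ranges: [-3.01, 3.01], [-1.01, 2.22], [0.06, 2.58], [-1.02, 4.17], [0.09, 2.62], [-3.14, 3.14]. Speed limits (rad/s): [2.57, 2.57, 3.14, 3.14, 3.14, 3.14].

## Interface

Orientations are given as a rotation vector (axis times angle).
In Python, from station import monitor, imaging, ticket gives the robot as it stands.
- The arm moves only by the tool step_arm, never from a script. Its argument "targets" is one flat list of numbers, 4 for each row, row after row: the shift along the tool's x, y, z in m, then the turn about the tool's z in rad. In form: [tx, ty, tz, roll, tx, ty, tz, roll, ...]. A call has 1 to 12 rows; each row is the pose to reach, as a shift and turn from the pose measured when the call began, along the tool's axes at that moment; what a row does not reach only later rows make up. A row lasts 1/12 s, in which the tool goes at most 41.7 mm and 7.16 degrees, less where a joint would pass 70% of its speed; a pose out of reach is approached as far as the arm can. A call with a gripper value outside its range is refused whole. "grip" is the finger opening in m, from 0 to 0.0854, set as the call begins (left out, the last holds). The fingers move at their own pace and stop on an object; "force" is the grip in N (left out, the last holds). Time passes only in rows, so rows that repeat a pose let the fingers close. It gives the time, the measured TCP pose, the force and the opening at its end, in the units of the state.
- monitor.get_obs(): the state, without advancing time (a new reading comes with each control period).
- imaging.get_image(name): name is "scene" or "side" or "wrist"; returns a dict with "color" (480x640x3 uint8, red, green, blue), "depth" (480x640 float32, m along the optical axis (not along the pixel's ray), 0 where there is no reading), "fov_y" (degrees; the focal length in pixels is half the picture's height over the tangent of half this angle, whatever the lens; pixels are square), "cx", "cy" (the principal point, pixels), "k1" (the pictures are not rectified: a ray, as slopes to the right and down, at radius r is drawn at 1 + k1 r^2 times it, then the intrinsics apply), "R" (3x3) and "t" (3): a world point X has camera coordinates R X + t. Camera axes: x right, y down, z forward; pixel columns grow to the right and rows downward; lengths in m; the calibration is good to about 2 mm. A picture is of the moment at which its call begins.
- ticket.finish_job(): hands the job in, once; it reports no verdict.
Trained networks look in a picture, given as the dict that the camera call returned (one of the last four; its "shot" number tells which), for a name from the list of things; names that differ only in an ending like _2 or _b are one class to them, and where a whole thing is asked for, a point or a joint stands for the part that bears it (a point fixed in the world has none). Each returns a list of dicts, best first, with "score" (0 to 1); they miss things now and then, are a little off and sometimes report something else, mostly with a low value. They report only what shows in the picture. A call takes as long as a camera call. They do not tell look-alikes from the thing itself.
- imaging.search_frame(name, picture): "uv" ([column, row] in pixels, amid what is visible of it).
- imaging.mark_of(name, picture): "uv" ([column, row] in pixels: a listed point, or the origin of a listed thing).
The state is a dict: "t": time; "q": joint angles; "dq": joint speeds; "effort": joint torques, N m; "tool_pos": TCP position; "tool_rot": TCP orientation; "contact_force": force on the tool from outside, world axes, zero at the start; "wrist_torque": the same for the moment, N m; "opening": finger opening in m.
Only numpy, scipy, OpenCV 4.12 (cv2) and the standard library are available. Lean on these libraries where they do the work, as an engineer would, in place of code of your own. Each camera call takes 0.05 s, during which the arm holds its last target.

## Working session

There is one attempt and no reset: what is moved stays moved. The work goes in short steps, Python scripts to look and compute and a tool call to move; the robot and the scene stay as the last step left them, time stands still between calls to the robot, and variables do not carry over. Pictures are saved under pics/ and viewed, and the job is handed in when it is done.

Besides the shell and the picture viewer there is one more tool, called after ">>>" as name(argument=value, ...) on one line, values as JSON. step_arm: Moves the arm, as the interface text tells. Its arguments: {"type":"object","properties":{"targets":{"type":"array","items":{"type":"number"}},"grip":{"type":"number"},"force":{"type":"number"}},"required":["targets"]}

```bash
ls; mkdir -p pics
python3 - <<'E'
from station import monitor, imaging, ticket
import cv2
o=monitor.get_obs(); print({k:o[k] for k in('t','tool_pos','tool_rot','opening')})
for n in("scene","side","wrist"):
    p=imaging.get_image(n); cv2.imwrite(f"pics/{n}0.png",p["color"][:,:,::-1]); print(n,p['fov_y'],p['cx'],p['cy'],p['k1'],p['t'],(-p['R'].T@p['t']),p['R'].round(2).tolist())
E
```

```text
pics
{'t': 0.0, 'tool_pos': array([ 0.14837285, -0.60649015,  0.2300581 ]), 'tool_rot': array([-2.47005212e+00,  1.93886871e+00,  2.31666920e-03]), 'opening': 0.08551138839199163}
scene 53.825123940449586 325.3985832757193 240.84852153615336 0.04218180597528764 [-0.51700681 -0.24040565  1.26293447] [ 0.92710499 -0.45943533  0.92167777] [[0.82, 0.57, 0.02], [0.48, -0.68, -0.56], [-0.31, 0.47, -0.83]]
side 53.3536427883245 321.7380931656341 238.32019294883975 -0.04227735497015874 [-0.52107488  0.27990268  0.64372195] [ 0.23602499 -0.58767176  0.60264135] [[0.85, -0.53, 0.02], [-0.29, -0.49, -0.83], [0.44, 0.7, -0.56]]
wrist 59.47080486224198 316.2159107140832 228.31330365216945 -0.05488568771545762 [-0.62499698 -0.03627675  0.37776399] [ 0.21233536 -0.592135    0.37273678] [[0.24, -0.97, -0.0], [-0.94, -0.23, 0.26], [-0.26, -0.06, -0.96]]
```

View pics/scene0.png

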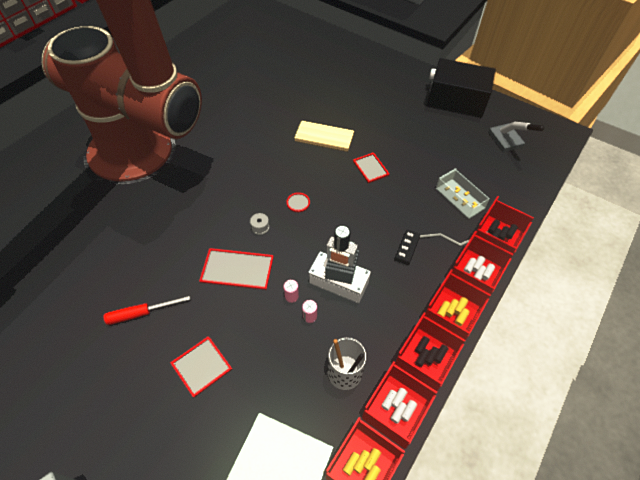

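View pics/side0.png

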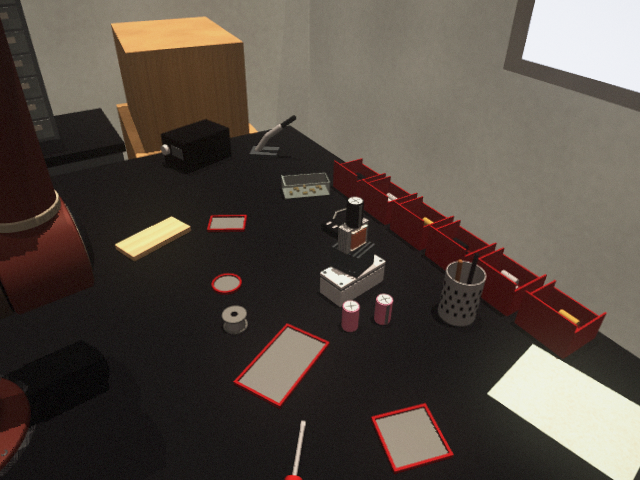

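View pics/wrist0.png

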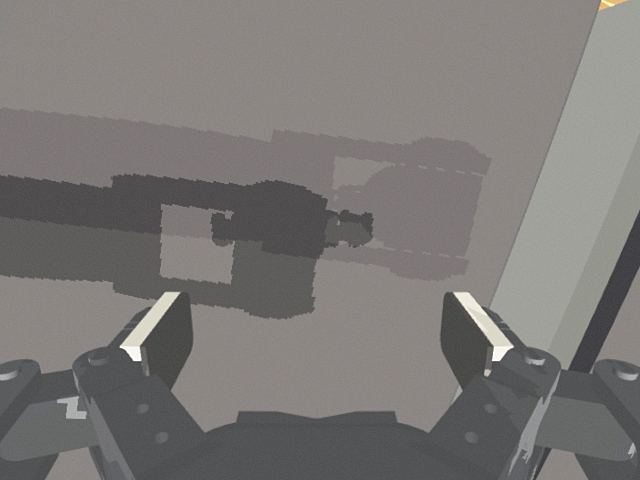

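```bash
cat > h.py <<'E'
import numpy as np, cv2
from station import monitor, imaging, ticket
def K(p):
    f=240/np.tan(np.radians(p['fov_y'])/2); return np.array([[f,0,p['cx']],[0,f,p['cy']],[0,0,1]]),np.array([p['k1'],0,0,0,0.])
def rays(p,uv):
    k,d=K(p); return cv2.undistortPoints(np.float64(uv).reshape(-1,1,2),k,d)[:,0]
def onplane(p,uv,z):
    s=rays(p,uv); c=-p['R'].T@p['t']; d=np.c_[s,np.ones(len(s))]@p['R']
    return c+d*((z-c[2])/d[:,2])[:,None]
def proj(p,X):
    k,d=K(p); r=cv2.Rodrigues(p['R'])[0]; return cv2.projectPoints(np.float64(X).reshape(-1,1,3),r,p['t'],k,d)[0][:,0]
def cloud(p):
    v,u=np.mgrid[0:480,0:640]; s=rays(p,np.c_[u.ravel(),v.ravel()]); z=p['depth'].ravel()
    X=(np.c_[s*z[:,None],z]-p['t'])@p['R']; X[z<=0]=np.nan; return X.reshape(480,640,3)
E
python3 - <<'E'
from h import *
for n in("scene","side"):
    p=imaging.get_image(n); X=cloud(p)
    np.savez(f'{n}.npz',color=p['color'],X=X)
    for nm in['capacitor_mid','transformer_mid','heatsink_mid','enclosure_mid','round_tray','small_tray','square_tray','long_tray','reel_mid','cup_mid']:
        zz=dict(capacitor_mid=.168,transformer_mid=.12,heatsink_mid=.073,enclosure_mid=.025,reel_mid=.014,cup_mid=.05).get(nm,0.0)
        # heights: box 50, sink 46, transf 48
        zz={'capacitor_mid':.168,'transformer_mid':.12}.get(nm,zz)
        for m in imaging.mark_of(nm,p)[:2]:
            print(n,nm,np.round(m['uv'],1),round(m['score'],2),onplane(p,[m['uv']],zz)[0].round(4))
    # trays
    hsv=cv2.cvtColor(p['color'],cv2.COLOR_RGB2HSV)
    red=((hsv[...,0]<8)|(hsv[...,0]>172))&(hsv[...,1]>150)&(hsv[...,2]>70)&(np.nan_to_num(X[...,2],nan=9)<.02)&(X[...,1]>-.6)
    nl,lab,st,ce=cv2.connectedComponentsWithStats(red.astype(np.uint8))
    for i in range(1,nl):
        if st[i,4]<60: continue
        v,u=np.nonzero(lab==i); P=onplane(p,np.c_[u,v],.007)
        r=cv2.minAreaRect(np.float32(P[:,:2]*1000)); print(n,st[i].tolist(),'ctr',np.round(r[0],1),'size',np.round(r[1],1),'ang',round(r[2],1))
    ok=np.abs(X[...,2])<.3
    print('bench z', np.nanmedian(X[...,2][ok&(np.abs(X[...,2])<.02)]))
E
```

```text
scene capacitor_mid [342.4 235.6] 0.92 [ 0.669  -0.0062  0.168 ]
scene capacitor_mid [305.9 311.5] 0.63 [ 0.7055 -0.177   0.168 ]
scene transformer_mid [341.3 250.9] 0.66 [ 0.6714 -0.0099  0.12  ]
scene heatsink_mid [340.7 262.1] 0.72 [ 0.6708 -0.0075  0.073 ]
scene enclosure_mid [337.9 278.6] 0.62 [ 0.6745 -0.0204  0.025 ]
scene round_tray [298.6 205.7] 0.71 [0.4736 0.1073 0.    ]
scene small_tray [370.3 167.8] 0.92 [0.5523 0.3174 0.    ]
scene square_tray [198.9 366.9] 0.93 [ 0.5531 -0.3315  0.    ]
scene long_tray [238.9 269.1] 0.74 [ 0.4715 -0.1157  0.    ]
scene long_tray [368.5 168.3] 0.62 [0.5494 0.3131 0.    ]
scene reel_mid [259.8 222.8] 0.6 [0.4361 0.0044 0.014 ]
scene cup_mid [343.4 361.6] 0.9 [ 0.7897 -0.176   0.05  ]
scene cup_mid [340.5 247.6] 0.37 [0.6429 0.0356 0.05  ]
scene [0, 0, 77, 47, 267] ctr [-647.7  223.6] size [ 40.5 301.1] ang 1.0
scene [113, 132, 58, 49, 536] ctr [63.   0.4] size [ 83.  178.6] ang 9.4
scene [87, 144, 28, 34, 288] ctr [-31.5 -79.9] size [ 40.4 131.9] ang 74.9
scene [353, 152, 37, 31, 212] ctr [553.8 314.8] size [66.5 90. ] ang 60.8
scene [28
[... 1546 characters left out ...]
 0.    ]
side small_tray [225.6 226.2] 0.78 [0.5462 0.3101 0.    ]
side square_tray [409.3 437.6] 0.92 [ 0.5547 -0.3272  0.    ]
side long_tray [283.1 362.9] 0.73 [ 0.4679 -0.1165  0.    ]
side reel_mid [237.1 318.6] 0.6 [0.4409 0.002  0.014 ]
side cup_mid [460.8 288.1] 0.91 [ 0.8028 -0.169   0.05  ]
side [207, 214, 40, 16, 184] ctr [553.2 316.9] size [65.3 86.7] ang 60.4
side [211, 273, 31, 20, 166] ctr [465.7 112.7] size [57.6 58.5] ang 59.3
side [233, 323, 97, 83, 801] ctr [ 467.9 -118.2] size [150.4  88.7] ang 27.8
side [371, 403, 83, 69, 840] ctr [ 555.2 -327.9] size [88.6 88.2] ang 74.2
side [0, 423, 26, 42, 497] ctr [ 80.4 -57.7] size [54.8 32.1] ang 86.5
bench z 0.0004460256488390663
```

Run:
```python
from h import *
ims=[]
for n,(u,v) in(("scene",(340,260)),("side",(354,245))):
    z=np.load(f'{n}.npz'); X=z['X']; c=z['color'][v-60:v+60,u-60:u+60]; ims.append(cv2.resize(c,(400,400),interpolation=cv2.INTER_CUBIC))
    near=(np.hypot(X[...,0]-.67,X[...,1]+.012)<.09)
    for a,b,nm in((.186,.2,'cap'),(.139,.149,'tr'),(.09,.1,'hs'),(.044,.055,'box')):
        m=near&(X[...,2]>a)&(X[...,2]<b); P=X[m]
        if len(P)<8: print(n,nm,len(P)); continue
        r=cv2.minAreaRect(np.float32(P[:,:2]*1000)); print(n,nm,len(P),np.median(P[:,2]).round(4),np.round(r[0],1),np.round(r[1],1),round(r[2],1))
cv2.imwrite('pics/crop.png',np.hstack(ims)[:,:,::-1])
```

```text
scene cap 181 0.1923 [671.8 -12. ] [28.5 30.3] 34.3
scene tr 194 0.1438 [672.4 -11.9] [56.4 32.1] 16.2
scene hs 256 0.0951 [675.3 -12.4] [58.2 57.8] 21.2
scene box 767 0.0502 [673.1 -11.8] [120.4  68.3] 11.0
side cap 161 0.192 [668.8 -15.4] [28.8 28.1] 80.1
side tr 183 0.1434 [670.5 -11.5] [59.3 34.1] 15.9
side hs 299 0.095 [672.  -12.3] [60.2 61.2] 22.6
side box 707 0.0497 [672.  -18.7] [122.1  58.1] 8.0
```

View pics/crop.png

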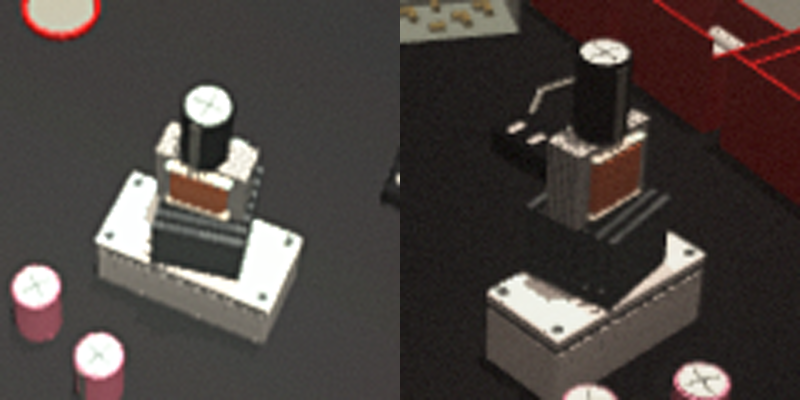

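```bash
cat >> h.py <<'E'
def plan(x,y,z,yawdeg=None):
    o=monitor.get_obs(); R=cv2.Rodrigues(np.float64(o['tool_rot']))[0]
    yaw=np.degrees(np.arctan2(R[1,0],R[0,0])); s=R.T@(np.array([x,y,z])-o['tool_pos'])
    roll=0 if yawdeg is None else -((yawdeg-yaw+90)%180-90)
    print('tool',o['tool_pos'].round(4),'jawyaw',yaw.round(1),'zax',R[:,2].round(3),'open',round(o['opening'],4),'q',o['q'].round(2),'t',o['t'])
    print('-> shift',s.round(4),'dist',np.linalg.norm(s).round(3),'roll',np.radians(roll).round(4))
E
python3 - <<'E'
from h import *
plan(.6705,-.0135,.26,106)
plan(.6705,-.0135,.156,106)
z=np.load('side.npz');X=z['X']
hsv=cv2.cvtColor(z['color'],cv2.COLOR_RGB2HSV)
for u,v in((350,307),(384,299)): 
    P=X[v-3:v+4,u-3:u+4].reshape(-1,3); print(np.nanmedian(P,0))
E
```

```text
tool [ 0.1484 -0.6071  0.2313] jawyaw -76.3 zax [-0.  0. -1.] open 0.0854 q [-1.45  0.05  1.61 -0.    1.48 -0.12] t 1.25
-> shift [-0.4526 -0.6481 -0.0287] dist 0.791 roll -0.0395
tool [ 0.1484 -0.6071  0.2313] jawyaw -76.3 zax [-0.  0. -1.] open 0.0854 q [-1.45  0.05  1.61 -0.    1.48 -0.12] t 1.25
-> shift [-0.4526 -0.6481  0.0753] dist 0.794 roll -0.0395
[ 0.60470713 -0.10505145  0.04830263]
[ 0.66758781 -0.11872562  0.04815402]
```

>>> step_arm(targets=[-0.151, -0.216, -0.0287, -0.013, -0.151, -0.216, -0.0287, -0.013, -0.302, -0.432, -0.0287, -0.026, -0.302, -0.432, -0.0287, -0.026, -0.4526, -0.6481, -0.0287, -0.0395, -0.4526, -0.6481, -0.0287, -0.0395, -0.4526, -0.6481, -0.0287, -0.0395, -0.4526, -0.6481, -0.0287, -0.0395, -0.4526, -0.6481, -0.0287, -0.0395, -0.4526, -0.6481, -0.0287, -0.0395, -0.4526, -0.6481, -0.0287, -0.0395, -0.4526, -0.6481, -0.0287, -0.0395], grip=0.0854, force=50)

```text
t: 2.25
tool_pos: [0.4792, -0.2303, 0.253]
tool_rot: [2.509, -1.891, 0.002]
contact_force: [1.0, -0.8, -0.3]
opening: 0.0855
```

Run:
```python
from h import *
plan(.6705,-.0135,.26,106)
```

```text
tool [ 0.4792 -0.2303  0.253 ] jawyaw -74.0 zax [ 0.001 -0.001 -1.   ] open 0.0855 q [-0.59 -0.18  1.8  -0.    1.52  0.7 ] t 2.25
-> shift [-0.1557 -0.2436 -0.007 ] dist 0.289 roll 0.0001
```

>>> step_arm(targets=[-0.1557, -0.2436, -0.007, 0, -0.1557, -0.2436, -0.007, 0, -0.1557, -0.2436, -0.007, 0, -0.1557, -0.2436, -0.007, 0, -0.1557, -0.2436, -0.007, 0, -0.1557, -0.2436, -0.007, 0, -0.1557, -0.2436, -0.007, 0, -0.1557, -0.2436, -0.007, 0, -0.1557, -0.2436, -0.007, 0, -0.1557, -0.2436, -0.007, 0, -0.1557, -0.2436, -0.007, 0])

```text
t: 3.17
tool_pos: [0.6699, -0.0144, 0.2601]
tool_rot: [2.508, -1.892, 0.002]
contact_force: [-0.4, -0.0, -0.5]
opening: 0.0854
```

Run:
```python
from h import *
plan(.6705,-.0135,.156,106)
for n in("wrist","side"):
    p=imaging.get_image(n); X=cloud(p); cv2.imwrite(f'pics/{n}1.png',p['color'][:,:,::-1])
    near=(np.hypot(X[...,0]-.67,X[...,1]+.012)<.03)
    m=near&(X[...,2]>.186)&(X[...,2]<.2); P=X[m]; 
    print(n,len(P))
    if len(P)>8: r=cv2.minEnclosingCircle(np.float32(P[:,:2]*1000)); print(n,np.median(P[:,2]),P[:,:2].mean(0),r)
```

```text
tool [ 0.6699 -0.0144  0.2601] jawyaw -74.1 zax [ 0.001 -0.001 -1.   ] open 0.0854 q [-0.13  0.14  1.47 -0.    1.53  1.16] t 3.1667
-> shift [-0.0008 -0.0007  0.1041] dist 0.104 roll -0.001
wrist 2451
wrist 0.19225271408364827 [ 0.67191439 -0.01343856] ((671.025390625, -13.876360893249512), 15.193366050720215)
side 159
side 0.19182875393454893 [ 0.66764151 -0.01639479] ((668.6305541992188, -14.503851890563965), 15.483150482177734)
```

View pics/wrist1.png

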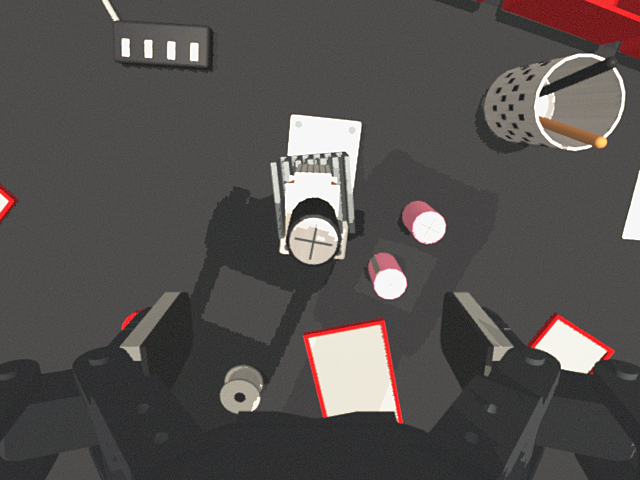

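Wrist view: capacitor (aluminium top) at pixel (313,240), on the stack; pink look-alikes at (425,225) and (388,277) are left alone. The measured (671,-14) mm agrees across cameras. Descending.

>>> step_arm(targets=[0, -0.0007, 0.035, 0, 0, -0.001, 0.07, 0, 0, -0.001, 0.095, 0, 0, -0.001, 0.1035, 0, 0, -0.001, 0.1035, 0, 0, -0.001, 0.1035, 0])

```text
t: 3.77
tool_pos: [0.6712, -0.0152, 0.1579]
tool_rot: [-2.506, 1.894, -0.003]
contact_force: [-0.5, -1.1, 0.6]
opening: 0.0855
```

>>> step_arm(targets=[0, 0, 0, 0, 0, 0, 0, 0, 0, 0, 0, 0, 0, 0, 0, 0, 0, 0, 0, 0, 0, 0, 0, 0, 0, 0, 0, 0, 0, 0, 0, 0, 0, 0, 0, 0, 0, 0, 0, 0, 0, 0, 0, 0], grip=0.02, force=40)

```text
t: 4.68
tool_pos: [0.6719, -0.0153, 0.1591]
tool_rot: [-2.506, 1.893, -0.006]
contact_force: [0.2, 0.6, 5.0]
opening: 0.0287
```

Run:
```python
from h import *
plan(.4662,.1125,.25)
p=imaging.get_image("side"); cv2.imwrite('pics/side2.png',cv2.resize(p['color'][160:320,260:460,::-1],None,fx=3,fy=3))
```

```text
tool [ 0.6719 -0.0153  0.1591] jawyaw -74.1 zax [ 0.004 -0.001 -1.   ] open 0.0287 q [-0.13  0.21  1.56 -0.    1.36  1.16] t 4.6833
-> shift [-0.1789  0.1626 -0.0919] dist 0.259 roll 0.0
```

View pics/side2.png

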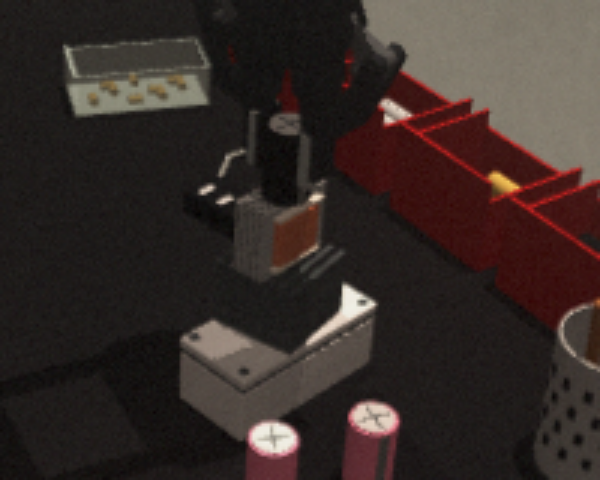

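The side view shows the fingers either side of the can, still upright on the transformer. Lifting.

>>> step_arm(targets=[0, 0, -0.015, 0, 0, 0, -0.035, 0, 0, 0, -0.06, 0, -0.02, 0.018, -0.08, 0, -0.045, 0.041, -0.08, 0, -0.07, 0.064, -0.08, 0, -0.095, 0.086, -0.08, 0, -0.12, 0.109, -0.08, 0, -0.145, 0.132, -0.08, 0, -0.165, 0.15, -0.08, 0, -0.1789, 0.1626, -0.08, 0, -0.1789, 0.1626, -0.08, 0])

```text
t: 5.73
tool_pos: [0.4637, 0.114, 0.2382]
tool_rot: [-2.508, 1.89, -0.005]
contact_force: [0.4, 0.6, -1.2]
opening: 0.0288
```

Run:
```python
from h import *
plan(.4662,.1125,.05)
plan(.4662,.1125,.019)
p=imaging.get_image("wrist"); X=cloud(p); cv2.imwrite('pics/wrist3.png',p['color'][:,:,::-1])
o=monitor.get_obs();d=X-o['tool_pos']
m=(np.hypot(d[...,0],d[...,1])<.025)&(d[...,2]>.025)&(d[...,2]<.045)
r=cv2.minEnclosingCircle(np.float32(X[m][:,:2]*1000)); print(m.sum(),r,np.median(d[m][:,2]))
```

```text
tool [0.4637 0.114  0.2382] jawyaw -74.0 zax [ 0.003 -0.001 -1.   ] open 0.0288 q [ 0.09 -0.32  1.94 -0.    1.52  1.38] t 5.7333
-> shift [ 0.0019 -0.0015  0.1882] dist 0.188 roll 0.0
tool [0.4637 0.114  0.2382] jawyaw -74.0 zax [ 0.003 -0.001 -1.   ] open 0.0288 q [ 0.09 -0.32  1.94 -0.    1.52  1.38] t 5.7333
-> shift [ 0.0018 -0.0014  0.2192] dist 0.219 roll 0.0
10920 ((468.9438171386719, 114.25013732910156), 24.540138244628906) 0.03312805924010079
```

View pics/wrist3.png

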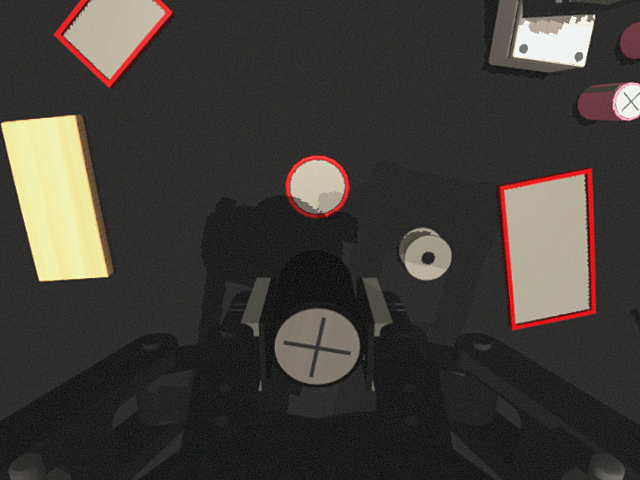

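```bash
cat >> h.py <<'E'
def trays(p,ymin=-.6):
    hsv=cv2.cvtColor(p['color'],cv2.COLOR_RGB2HSV); 
    red=((hsv[...,0]<8)|(hsv[...,0]>172))&(hsv[...,1]>150)&(hsv[...,2]>70)
    nl,lab,st,ce=cv2.connectedComponentsWithStats(red.astype(np.uint8))
    for i in range(1,nl):
        if st[i,4]<200: continue
        v,u=np.nonzero(lab==i); P=onplane(p,np.c_[u,v],.007)
        r=cv2.minAreaRect(np.float32(P[:,:2]*1000)); print(st[i].tolist(),'ctr',np.round(r[0],1),'size',np.round(r[1],1),'ang',round(r[2],1))
def topc(p,c=(318,346),r=25):
    X=cloud(p); P=X[c[1]-r:c[1]+r,c[0]-r:c[0]+r].reshape(-1,3); z=np.nanmedian(P[:,2])
    return X,z
E
python3 - <<'E'
from h import *
p=imaging.get_image("wrist"); trays(p)
X=cloud(p); z=np.nanmedian(X[320:370,290:345,2]); m=np.abs(X[...,2]-z)<.004; g=np.zeros(m.shape,bool); g[300:390,270:365]=1
print(z,cv2.minEnclosingCircle(np.float32(X[m&g][:,:2]*1000)), X[m&g].mean(0))
print(monitor.get_obs()['tool_pos'])
E
```

```text
[52, 0, 121, 90, 1399] ctr [552.3 315.4] size [64.5 84.9] ang 60.7
[283, 156, 65, 64, 860] ctr [467.  113.2] size [57.3 57.7] ang 16.0
[495, 169, 99, 163, 2458] ctr [ 468.1 -117.6] size [150.2  88.8] ang 27.8
0.27176858947309623 ((464.4017639160156, 110.31494903564453), 16.772485733032227) [0.46615917 0.11224896 0.27148094]
[0.4660371  0.112631   0.23843588]
```

>>> step_arm(targets=[0, 0, 0.03, 0, 0, 0, 0.065, 0, 0, 0, 0.1, 0, 0, 0, 0.135, 0, 0, 0, 0.165, 0, 0, 0, 0.185, 0, 0, 0, 0.2, 0, 0, 0, 0.208, 0, 0, 0, 0.213, 0, 0, 0, 0.217, 0, 0, 0, 0.219, 0, 0, 0, 0.219, 0])

```text
t: 6.83
tool_pos: [0.4678, 0.1122, 0.0201]
tool_rot: [-2.506, 1.891, -0.009]
contact_force: [0.7, -0.1, -0.5]
opening: 0.0292
```

>>> step_arm(targets=[0, 0, 0, 0, 0, 0, 0, 0, 0, 0, 0, 0])

```text
t: 7.08
tool_pos: [0.4685, 0.1123, 0.0209]
tool_rot: [-2.505, 1.891, -0.011]
contact_force: [0.4, 0.8, 0.2]
opening: 0.029
```

Run:
```python
from h import *
plan(.4666,.1129,.018)
p=imaging.get_image("side"); cv2.imwrite('pics/side4.png',cv2.resize(p['color'][200:320,150:310,::-1],None,fx=4,fy=4))
```

```text
tool [0.4685 0.1123 0.0209] jawyaw -74.1 zax [ 0.007 -0.001 -1.   ] open 0.029 q [ 0.08 -0.06  2.1  -0.    1.09  1.38] t 7.0833
-> shift [-0.0011  0.0016  0.0029] dist 0.003 roll 0.0
```

View pics/side4.png

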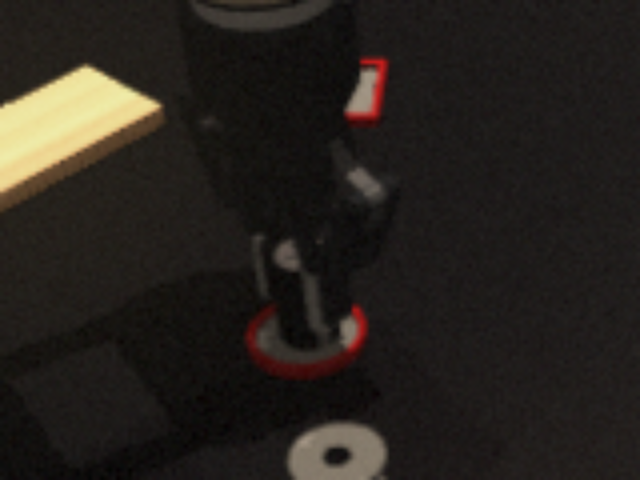

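>>> step_arm(targets=[-0.001, 0.0015, 0.001, 0, -0.001, 0.0015, 0.002, 0, -0.001, 0.0015, 0.003, 0, -0.001, 0.0015, 0.004, 0, -0.001, 0.0015, 0.004, 0])

```text
t: 7.55
tool_pos: [0.4668, 0.113, 0.0181]
tool_rot: [-2.506, 1.891, -0.009]
contact_force: [-6.4, 0.1, 10.5]
opening: 0.0291
```

>>> step_arm(targets=[0, 0, -0.0005, 0, 0, 0, -0.0005, 0, 0, 0, -0.0005, 0, 0, 0, -0.0005, 0, 0, 0, -0.0005, 0, 0, 0, -0.0005, 0], grip=0.0854)

```text
t: 8.05
tool_pos: [0.4666, 0.113, 0.0184]
tool_rot: [-2.506, 1.891, -0.009]
contact_force: [-0.1, 0.4, 0.2]
opening: 0.0851
```

>>> step_arm(targets=[0, 0, -0.02, 0, 0, 0, -0.05, 0, 0, 0, -0.09, 0, 0, 0, -0.13, 0, 0, 0, -0.17, 0, 0, 0, -0.2, 0, 0, 0, -0.2, 0, 0, 0, -0.2, 0])

```text
t: 8.72
tool_pos: [0.4668, 0.1134, 0.221]
tool_rot: [-2.503, 1.889, -0.015]
contact_force: [0.4, 0.7, -1.0]
opening: 0.0855
```

Run:
```python
from h import *
plan(.6715,-.0115,.24,106)
p=imaging.get_image("wrist"); X=cloud(p); cv2.imwrite('pics/wrist5.png',p['color'][:,:,::-1])
m=(np.abs(X[...,2]-.051)<.005)&(np.hypot(X[...,0]-.4666,X[...,1]-.113)<.03)
P=X[m]; print(len(P),np.median(P[:,2]),cv2.minEnclosingCircle(np.float32(P[:,:2]*1000)))
p=imaging.get_image("scene"); X=cloud(p)
for a,b in((.139,.149),(.09,.1)):
    m=(np.hypot(X[...,0]-.67,X[...,1]+.012)<.06)&(X[...,2]>a)&(X[...,2]<b); r=cv2.minAreaRect(np.float32(X[m][:,:2]*1000)); print(m.sum(),np.round(r[0],1),np.round(r[1],1),r[2])
```

```text
tool [0.4668 0.1134 0.221 ] jawyaw -74.1 zax [ 0.011 -0.001 -1.   ] open 0.0855 q [ 0.08 -0.31  1.96 -0.    1.48  1.38] t 8.7167
-> shift [ 0.1763 -0.1628 -0.0166] dist 0.241 roll -0.0015
1173 0.05132913755876474 ((466.51416015625, 112.00675964355469), 15.166899681091309)
341 [672.2 -11.7] [56.3 34.8] 14.086589813232422
259 [674.7 -11.9] [59.2 58.9] 21.34650421142578
```

View pics/wrist5.png

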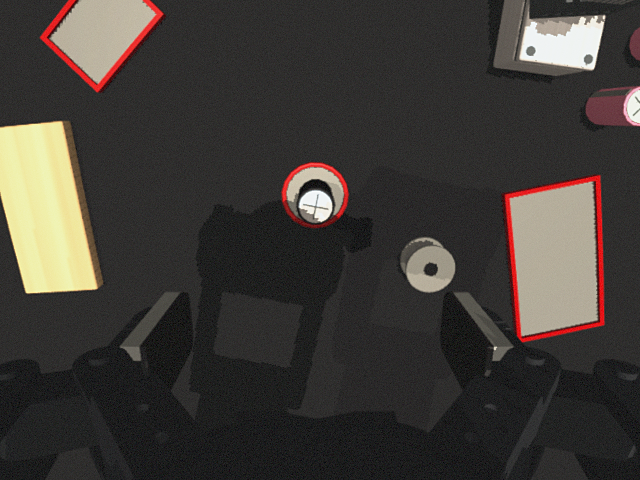

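Capacitor stands upright in the round tray at pixel (316,205), 1 mm off centre, top at 51 mm. Next: hover over the stack.

>>> step_arm(targets=[0.088, -0.081, -0.01, 0, 0.088, -0.081, -0.01, 0, 0.088, -0.081, -0.01, 0, 0.1763, -0.1628, -0.0166, 0, 0.1763, -0.1628, -0.0166, 0, 0.1763, -0.1628, -0.0166, 0, 0.1763, -0.1628, -0.0166, 0, 0.1763, -0.1628, -0.0166, 0, 0.1763, -0.1628, -0.0166, 0, 0.1763, -0.1628, -0.0166, 0])

```text
t: 9.65
tool_pos: [0.6683, -0.0109, 0.2331]
tool_rot: [2.508, -1.892, 0.002]
contact_force: [-1.6, 0.2, -0.7]
opening: 0.0856
```

```bash
cat >> h.py <<'E'
def stack(p,levels=((.139,.149),(.09,.1),(.044,.054))):
    X=cloud(p)
    for a,b in levels:
        m=(np.hypot(X[...,0]-.672,X[...,1]+.012)<.075)&(X[...,2]>a)&(X[...,2]<b)
        if m.sum()<10: continue
        r=cv2.minAreaRect(np.float32(X[m][:,:2]*1000)); print(a,m.sum(),np.median(X[m][:,2]).round(4),np.round(r[0],1),np.round(r[1],1),round(r[2],1))
E
python3 - <<'E'
from h import *
p=imaging.get_image("wrist"); cv2.imwrite('pics/wrist6.png',p['color'][:,:,::-1]); stack(p)
plan(.6715,-.0115,.110,105)
E
```

```text
0.139 4275 0.1439 [671.7 -11.8] [56.7 33.4] 13.8
0.09 1751 0.0959 [674.4 -12.3] [58.5 58.3] 20.9
0.044 3584 0.0499 [672.9 -12.3] [120.3  67.1] 10.1
tool [ 0.6685 -0.0108  0.2338] jawyaw -74.0 zax [ 0.002 -0.001 -1.   ] open 0.0856 q [-0.13  0.15  1.5  -0.    1.48  1.17] t 9.7
-> shift [ 0.0013 -0.0025  0.1238] dist 0.124 roll 0.0168
```

View pics/wrist6.png

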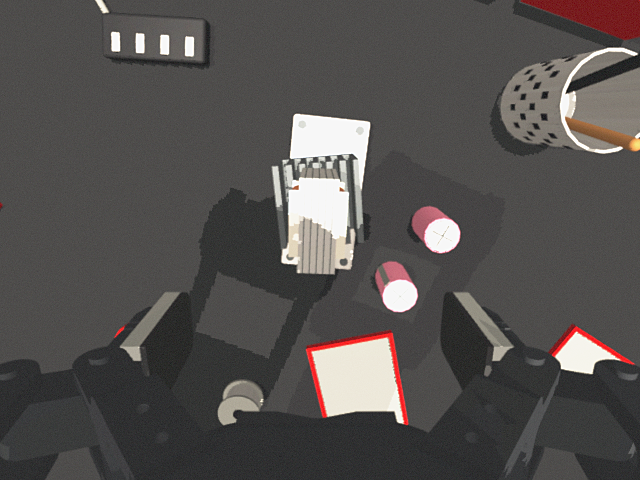

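>>> step_arm(targets=[0.001, -0.003, 0.03, 0.034, 0.001, -0.003, 0.065, 0.034, 0.001, -0.003, 0.095, 0.034, 0.001, -0.003, 0.115, 0.034, 0.001, -0.003, 0.125, 0.034, 0.001, -0.003, 0.1268, 0.034, 0.001, -0.003, 0.1268, 0.034, 0.001, -0.003, 0.1268, 0.034])

```text
t: 10.37
tool_pos: [0.6731, -0.011, 0.1094]
tool_rot: [-2.475, 1.932, -0.009]
contact_force: [0.2, 0.0, -0.4]
opening: 0.0852
```

>>> step_arm(targets=[0, 0, 0, 0, 0, 0, 0, 0, 0, 0, 0, 0, 0, 0, 0, 0, 0, 0, 0, 0, 0, 0, 0, 0, 0, 0, 0, 0, 0, 0, 0, 0, 0, 0, 0, 0, 0, 0, 0, 0], grip=0.02, force=70)

```text
t: 11.2
tool_pos: [0.6736, -0.0107, 0.1104]
tool_rot: [-2.474, 1.931, -0.01]
contact_force: [-0.4, 2.4, 5.1]
opening: 0.033
```

Run:
```python
from h import *
plan(.5528,.3157,.2,60.6)
```

```text
tool [ 0.6736 -0.0107  0.1104] jawyaw -76.0 zax [ 0.007 -0.001 -1.   ] open 0.033 q [-0.13  0.26  1.6  -0.    1.28  1.2 ] t 11.2
-> shift [-0.3457  0.0373 -0.0909] dist 0.359 roll 0.7583
```

>>> step_arm(targets=[0, 0, -0.012, 0, 0, 0, -0.03, 0, 0, 0, -0.05, 0, 0, 0, -0.07, 0, -0.03, 0.003, -0.085, 0.06, -0.06, 0.006, -0.09, 0.13, -0.09, 0.01, -0.09, 0.2, -0.12, 0.013, -0.09, 0.27, -0.15, 0.016, -0.09, 0.34, -0.18, 0.019, -0.09, 0.41, -0.21, 0.023, -0.09, 0.48, -0.24, 0.026, -0.09, 0.55])

```text
t: 12.2
tool_pos: [0.588, 0.2166, 0.1985]
tool_rot: [-1.852, 2.534, -0.008]
contact_force: [0.9, -0.5, -2.3]
opening: 0.0329
```

Run:
```python
from h import *
plan(.5528,.3157,.2,60.6)
```

```text
tool [0.588  0.2166 0.1985] jawyaw -107.7 zax [ 0.005 -0.003 -1.   ] open 0.0329 q [ 0.24  0.08  1.64 -0.    1.42  2.12] t 12.2
-> shift [-0.0837  0.0636 -0.002 ] dist 0.105 roll 0.2045
```

>>> step_arm(targets=[-0.022, 0.016, -0.002, 0.055, -0.044, 0.033, -0.002, 0.11, -0.065, 0.05, -0.002, 0.16, -0.0837, 0.0636, -0.002, 0.2045, -0.0837, 0.0636, -0.002, 0.2045, -0.0837, 0.0636, -0.002, 0.2045, -0.0837, 0.0636, -0.002, 0.2045])

```text
t: 12.78
tool_pos: [0.5526, 0.315, 0.1993]
tool_rot: [-1.585, 2.711, -0.009]
contact_force: [-0.3, -0.0, -1.8]
opening: 0.0328
```

Run:
```python
from h import *
p=imaging.get_image("wrist"); cv2.imwrite('pics/wrist7.png',p['color'][:,:,::-1]); trays(p)
X=cloud(p);o=monitor.get_obs(); d=X-o['tool_pos']
m=(np.hypot(d[...,0],d[...,1])<.04)&(np.abs(d[...,2]-.0336)<.004); m[:,:235]=0; m[:,400:]=0
r=cv2.minAreaRect(np.float32(X[m][:,:2]*1000)); print(m.sum(),np.median(d[m][:,2]),r)
plan(.5528,.3157,.018,60.6)
```

```text
[544, 135, 70, 72, 977] ctr [469.7 116.3] size [55.  57.7] ang 51.1
[273, 147, 80, 91, 472] ctr [557.8 313.2] size [63.1 73.7] ang 60.7
13265 0.033378128828199766 ((554.0870971679688, 312.4268798828125), (52.56967544555664, 46.74489212036133), 6.4570183753967285)
tool [0.5529 0.3147 0.1994] jawyaw -119.4 zax [ 0.004 -0.004 -1.   ] open 0.0326 q [ 0.4   0.1   1.62 -0.01  1.42  2.49] t 12.8333
-> shift [-0.0011  0.0016  0.1814] dist 0.181 roll -0.0004
```

View pics/wrist7.png

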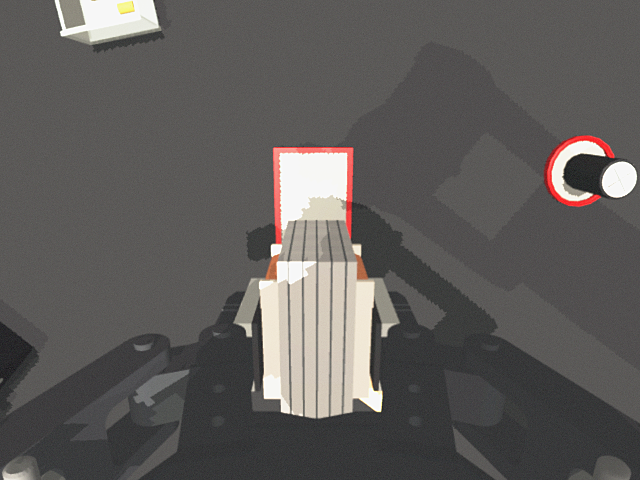

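>>> step_arm(targets=[-0.001, -0.001, 0.03, 0, -0.001, -0.001, 0.065, 0, -0.001, -0.001, 0.1, 0, -0.001, -0.001, 0.13, 0, -0.001, -0.001, 0.15, 0, -0.001, -0.001, 0.163, 0, -0.001, -0.001, 0.171, 0, -0.001, -0.001, 0.176, 0, -0.001, -0.001, 0.179, 0, -0.001, -0.001, 0.181, 0, -0.001, -0.001, 0.181, 0, -0.001, -0.001, 0.181, 0])

```text
t: 13.83
tool_pos: [0.5559, 0.3148, 0.0198]
tool_rot: [-1.583, 2.709, -0.009]
contact_force: [-0.2, -0.3, -2.5]
opening: 0.0326
```

Run:
```python
from h import *
plan(.5543,.3148,.017,60.6); print(monitor.get_obs()['contact_force'])
p=imaging.get_image("side"); cv2.imwrite('pics/side8.png',cv2.resize(p['color'][140:260,150:310,::-1],None,fx=4,fy=4))
```

```text
tool [0.5559 0.3148 0.0198] jawyaw -119.4 zax [ 0.006 -0.003 -1.   ] open 0.0326 q [ 0.4   0.29  1.72 -0.01  1.12  2.49] t 13.8333
-> shift [0.0008 0.0014 0.0028] dist 0.003 roll -0.0003
[-0.16991441 -0.3155432  -2.48993572]
```

View pics/side8.png

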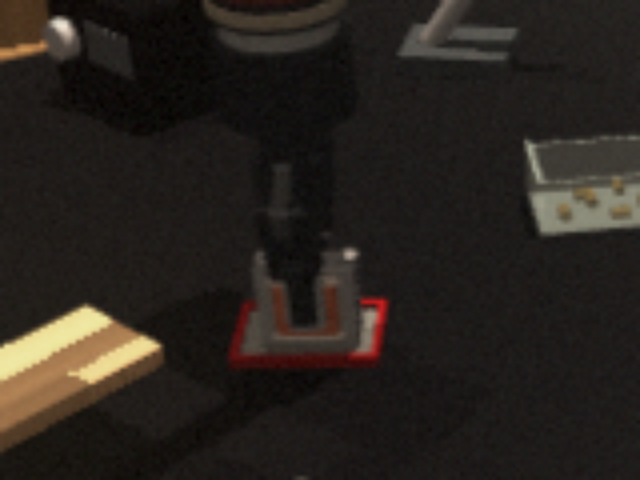

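>>> step_arm(targets=[0.0005, 0.0, 0.001, 0, 0.0005, 0.0, 0.002, 0, 0.0005, 0.0, 0.003, 0, 0.0005, 0.0, 0.004, 0, 0.0005, 0.0, 0.004, 0])

```text
t: 14.3
tool_pos: [0.556, 0.3146, 0.0174]
tool_rot: [-1.583, 2.709, -0.009]
contact_force: [-3.3, -1.4, 5.4]
opening: 0.0329
```

Contact with the floor (5 N). Release and retreat.

>>> step_arm(targets=[0, 0, -0.0005, 0, 0, 0, -0.0005, 0, 0, 0, -0.0005, 0, 0, 0, -0.0005, 0, 0, 0, -0.0005, 0, 0, 0, -0.0005, 0, 0, 0, -0.0005, 0], grip=0.0854)

```text
t: 14.88
tool_pos: [0.5559, 0.3146, 0.0178]
tool_rot: [-1.583, 2.709, -0.009]
contact_force: [-0.4, -0.3, -0.2]
opening: 0.0852
```

>>> step_arm(targets=[0, 0, -0.02, 0, 0, 0, -0.05, 0, 0, 0, -0.09, 0, 0, 0, -0.13, 0, 0, 0, -0.17, 0, 0, 0, -0.19, 0, 0, 0, -0.19, 0, 0, 0, -0.19, 0])

```text
t: 15.55
tool_pos: [0.5556, 0.3155, 0.21]
tool_rot: [-1.581, 2.706, -0.01]
contact_force: [-1.2, 0.4, -0.8]
opening: 0.0856
```

Run:
```python
from h import *
plan(.674,-.012,.21,111)
p=imaging.get_image("wrist"); X=cloud(p); cv2.imwrite('pics/wrist9.png',p['color'][:,:,::-1]); trays(p)
m=(np.abs(X[...,2]-.051)<.005)&(np.hypot(X[...,0]-.553,X[...,1]-.316)<.045)
P=X[m]; print(len(P),np.median(P[:,2]),cv2.minAreaRect(np.float32(P[:,:2]*1000)))
```

```text
tool [0.5556 0.3155 0.21  ] jawyaw -119.4 zax [ 0.01  -0.002 -1.   ] open 0.0856 q [ 0.4   0.09  1.61 -0.01  1.43  2.49] t 15.55
-> shift [ 0.2272 -0.2639  0.0016] dist 0.348 roll -0.8797
[541, 139, 69, 69, 941] ctr [469.7 116. ] size [55.4 57.7] ang 49.4
[278, 150, 78, 100, 1577] ctr [553.2 315.8] size [63.1 84.4] ang 60.7
2650 0.05085718430983108 ((554.1736450195312, 313.6634521484375), (33.30282974243164, 56.60318374633789), 60.46314239501953)
```

View pics/wrist9.png

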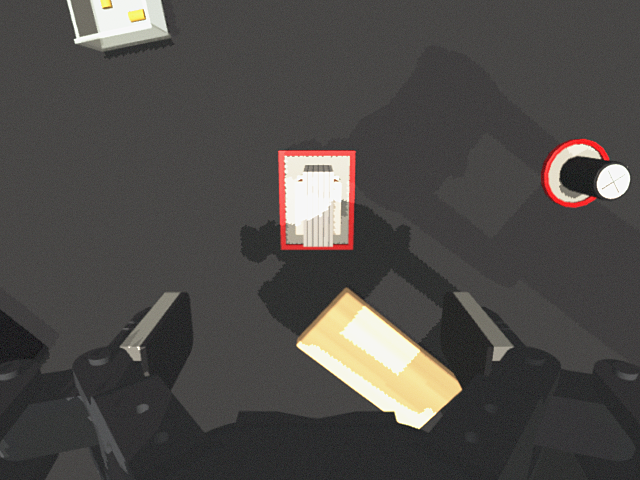

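Transformer stands in the small tray at pixel (318,205), 2 mm off and aligned. On to the heat sink.

>>> step_arm(targets=[0.023, -0.026, 0, -0.1, 0.046, -0.053, 0, -0.2, 0.07, -0.08, 0, -0.3, 0.095, -0.11, 0, -0.4, 0.12, -0.14, 0, -0.5, 0.145, -0.169, 0, -0.6, 0.172, -0.2, 0, -0.7, 0.2, -0.232, 0, -0.8, 0.2272, -0.2639, 0.0016, -0.8797, 0.2272, -0.2639, 0.0016, -0.8797, 0.2272, -0.2639, 0.0016, -0.8797, 0.2272, -0.2639, 0.0016, -0.8797])

```text
t: 16.6
tool_pos: [0.6717, -0.0122, 0.2049]
tool_rot: [2.587, -1.781, 0.004]
contact_force: [-1.0, 0.5, -0.0]
opening: 0.0853
```

Run:
```python
from h import *
p=imaging.get_image("wrist"); cv2.imwrite('pics/wrist10.png',p['color'][:,:,::-1]); stack(p)
p=imaging.get_image("scene");stack(p)
p=imaging.get_image("side");stack(p)
plan(.674,-.012,.061,111)
```

```text
0.09 4558 0.0959 [674.5 -12.2] [58.3 58.4] 20.8
0.044 5641 0.0499 [672.9 -12.7] [120.3  66.3] 10.1
0.09 632 0.0951 [674.8 -11.2] [58.  60.7] 21.1
0.044 755 0.0502 [673.1 -11.2] [120.1  69.5] 10.5
0.09 597 0.0949 [673.4 -11.7] [60.5 59.9] 20.5
0.044 693 0.0496 [672.2 -16.8] [121.4  59.3] 10.2
tool [ 0.6722 -0.0108  0.2066] jawyaw -68.9 zax [ 0.004 -0.003 -1.   ] open 0.0856 q [-0.13  0.17  1.52 -0.    1.44  1.08] t 16.75
-> shift [ 0.0011 -0.0009  0.1457] dist 0.146 roll 0.0015
```

View pics/wrist10.png

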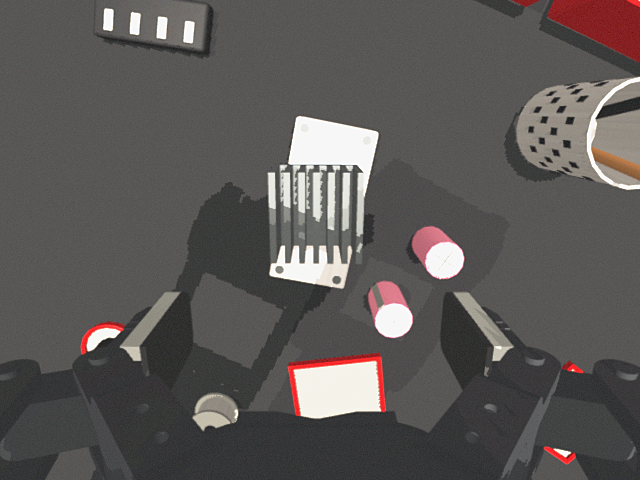

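>>> step_arm(targets=[0.001, -0.002, 0.03, 0.0, 0.001, -0.002, 0.065, 0.0, 0.001, -0.002, 0.1, 0.0, 0.001, -0.002, 0.125, 0.0, 0.001, -0.002, 0.14, 0.0, 0.001, -0.003, 0.147, 0.0, 0.001, -0.003, 0.15, 0.0, 0.001, -0.003, 0.15, 0.0, 0.001, -0.003, 0.15, 0.0])

```text
t: 17.5
tool_pos: [0.6775, -0.011, 0.059]
tool_rot: [-2.589, 1.776, -0.013]
contact_force: [-0.3, -0.5, 0.6]
opening: 0.0855
```

>>> step_arm(targets=[0, 0, 0, 0, 0, 0, 0, 0, 0, 0, 0, 0, 0, 0, 0, 0, 0, 0, 0, 0, 0, 0, 0, 0, 0, 0, 0, 0], grip=0.045, force=60)

```text
t: 18.08
tool_pos: [0.6792, -0.0111, 0.0616]
tool_rot: [-2.587, 1.775, -0.018]
contact_force: [0.5, 0.9, 6.2]
opening: 0.0575
```

Run:
```python
from h import *
plan(.556,-.3277,.16,74.3)
p=imaging.get_image("side"); cv2.imwrite('pics/side11.png',cv2.resize(p['color'][180:340,270:470,::-1],None,fx=3,fy=3))
```

```text
tool [ 0.6792 -0.0111  0.0616] jawyaw -68.9 zax [ 0.012 -0.003 -1.   ] open 0.0575 q [-0.13  0.32  1.61 -0.    1.2   1.08] t 18.0833
-> shift [ 0.2518  0.2279 -0.0989] dist 0.354 roll 0.6422
```

View pics/side11.png

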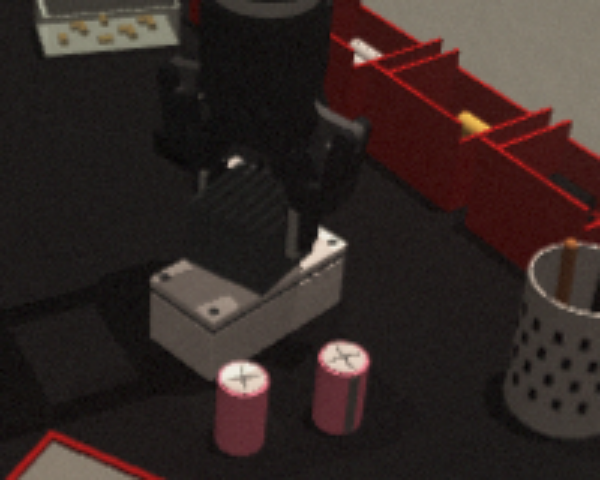

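>>> step_arm(targets=[0, 0, -0.012, 0, 0, 0, -0.03, 0, 0, 0, -0.05, 0, 0, 0, -0.075, 0, 0.018, 0.018, -0.09, 0.05, 0.036, 0.036, -0.098, 0.11, 0.055, 0.052, -0.098, 0.17, 0.075, 0.07, -0.098, 0.23, 0.1, 0.093, -0.098, 0.29, 0.125, 0.116, -0.098, 0.35, 0.15, 0.138, -0.098, 0.41, 0.175, 0.16, -0.098, 0.47])

```text
t: 19.13
tool_pos: [0.5904, -0.2328, 0.1591]
tool_rot: [-2.098, 2.33, -0.015]
contact_force: [-0.1, -0.2, -3.0]
opening: 0.0572
```

Run:
```python
from h import *
plan(.5605,-.329,.16,74.3)
```

```text
tool [ 0.5904 -0.2328  0.1591] jawyaw -96.0 zax [ 0.011 -0.003 -1.   ] open 0.0572 q [-0.49  0.12  1.66  0.    1.35  1.18] t 19.1333
-> shift [ 0.0988  0.0196 -0.001 ] dist 0.101 roll 0.1694
```

>>> step_arm(targets=[0.025, 0.005, 0, 0.05, 0.05, 0.01, 0, 0.1, 0.075, 0.015, 0, 0.14, 0.0988, 0.0196, 0, 0.1694, 0.0988, 0.0196, 0, 0.1694, 0.0988, 0.0196, 0, 0.1694, 0.0988, 0.0196, 0, 0.1694, 0.0988, 0.0196, 0, 0.1694])

```text
t: 19.8
tool_pos: [0.5606, -0.328, 0.1588]
tool_rot: [-1.894, 2.497, -0.013]
contact_force: [0.9, 1.1, -2.3]
opening: 0.0572
```

Run:
```python
from h import *
plan(.5605,-.329,.0125,74.3)
for n in('wrist','side','scene'):
    p=imaging.get_image(n); cv2.imwrite(f'pics/{n}12.png',p['color'][:,:,::-1]); trays(p) if n=='wrist' else 0
    X=cloud(p);o=monitor.get_obs(); d=X-o['tool_pos']
    m=(np.hypot(d[...,0],d[...,1])<.05)&(np.abs(d[...,2]-.0345)<.003)
    if n=='wrist': m[:,:215]=0; m[:,420:]=0
    if m.sum()>9: r=cv2.minAreaRect(np.float32(X[m][:,:2]*1000)); print(n,m.sum(),np.median(d[m][:,2]),r)
```

```text
tool [ 0.5606 -0.328   0.1588] jawyaw -105.6 zax [ 0.01  -0.002 -1.   ] open 0.0572 q [-0.65  0.16  1.63  0.    1.35  1.2 ] t 19.8
-> shift [0.0011 0.0014 0.1463] dist 0.146 roll 0.0011
[1, 289, 137, 92, 1603] ctr [ 501.1 -103.5] size [75.  92.1] ang 27.7
[116, 444, 42, 23, 314] ctr [ 399.7 -123.1] size [25.2 32.1] ang 27.5
wrist 15742 0.03428936433818207 ((559.8790283203125, -329.67626953125), (58.9421272277832, 51.922271728515625), 74.18254852294922)
side 1023 0.03442044020198981 ((549.5980834960938, -325.6942138671875), (72.04566192626953, 65.17088317871094), 43.053470611572266)
scene 359 0.03406556140168396 ((567.00146484375, -332.9677429199219), (77.7052001953125, 38.7571907043457), 74.1455078125)
```

View pics/wrist12.png

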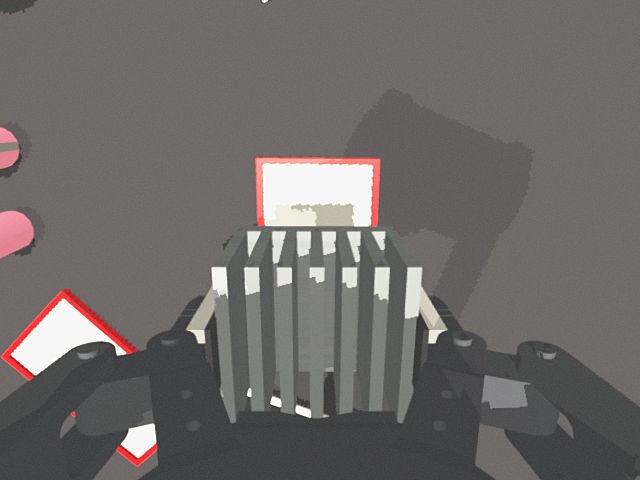

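View pics/side12.png

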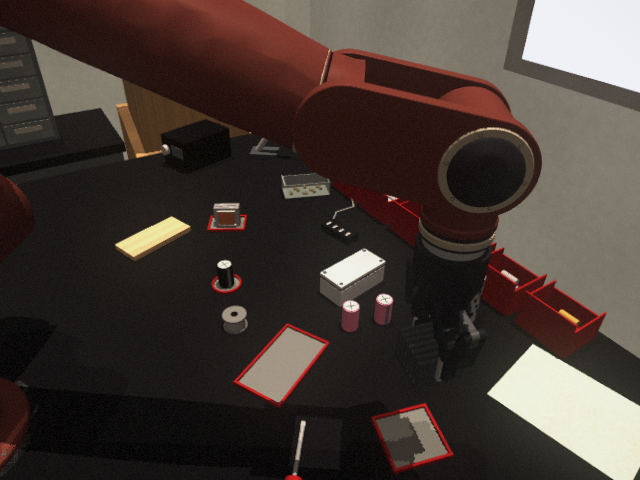

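>>> step_arm(targets=[0, 0, 0.025, 0, 0, 0, 0.055, 0, 0, 0, 0.085, 0, 0, 0, 0.108, 0, 0, 0, 0.122, 0, 0, 0, 0.13, 0, 0, 0, 0.135, 0, 0, 0, 0.138, 0, 0, 0, 0.14, 0, 0, 0, 0.141, 0, 0, 0, 0.141, 0])

```text
t: 20.87
tool_pos: [0.5631, -0.3289, 0.0192]
tool_rot: [-1.895, 2.497, -0.017]
contact_force: [-0.8, 1.0, -1.3]
opening: 0.0573
```

Run:
```python
from h import *
plan(.5605,-.328,.0147,74.3); print(monitor.get_obs()['contact_force'])
p=imaging.get_image("side"); cv2.imwrite('pics/side13.png',cv2.resize(p['color'][340:480,320:500,::-1],None,fx=3.5,fy=3.5))
```

```text
tool [ 0.5631 -0.3289  0.0192] jawyaw -105.6 zax [ 0.012 -0.004 -1.   ] open 0.0573 q [-0.64  0.32  1.69  0.    1.12  1.2 ] t 20.8667
-> shift [-0.0002  0.0028  0.0045] dist 0.005 roll 0.0015
[-0.75174245  0.98608712 -1.28023292]
```

View pics/side13.png

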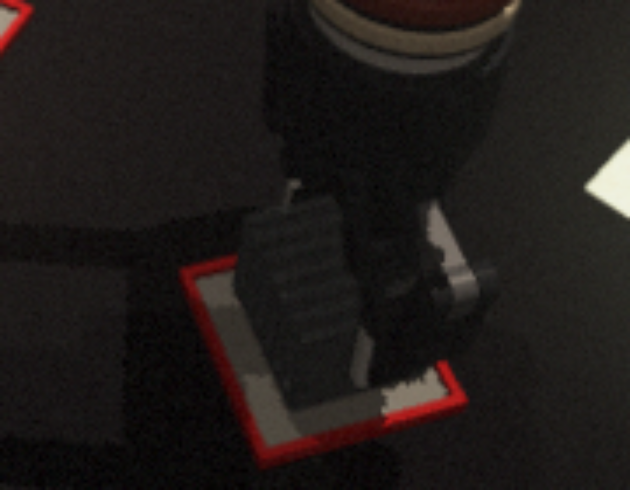

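>>> step_arm(targets=[0, 0.003, 0.001, 0, 0, 0.004, 0.002, 0, 0, 0.004, 0.003, 0, 0, 0.004, 0.004, 0, 0, 0.004, 0.005, 0, 0, 0.004, 0.006, 0, 0, 0.004, 0.006, 0])

```text
t: 21.5
tool_pos: [0.5592, -0.3279, 0.0146]
tool_rot: [-1.895, 2.497, -0.015]
contact_force: [-4.0, 2.1, 6.7]
opening: 0.0569
```

>>> step_arm(targets=[0, 0, -0.0005, 0, 0, 0, -0.0005, 0, 0, 0, -0.0005, 0, 0, 0, -0.0005, 0, 0, 0, -0.0005, 0, 0, 0, -0.0005, 0, 0, 0, -0.0005, 0], grip=0.0854)

```text
t: 22.08
tool_pos: [0.5592, -0.3278, 0.015]
tool_rot: [-1.895, 2.497, -0.015]
contact_force: [0.9, 1.0, -0.4]
opening: 0.0851
```

>>> step_arm(targets=[0, 0, -0.02, 0, 0, 0, -0.05, 0, 0, 0, -0.09, 0, 0, 0, -0.13, 0, 0, 0, -0.165, 0, 0, 0, -0.165, 0, 0, 0, -0.165, 0, 0, 0, -0.165, 0])

```text
t: 22.75
tool_pos: [0.5572, -0.3271, 0.1796]
tool_rot: [-1.895, 2.497, -0.014]
contact_force: [-1.3, 0.0, -0.7]
opening: 0.0857
```

Run:
```python
from h import *
plan(.672,-.0135,.18,100.2)
p=imaging.get_image("wrist"); X=cloud(p); cv2.imwrite('pics/wrist14.png',p['color'][:,:,::-1]); trays(p)
m=(np.abs(X[...,2]-.049)<.004)&(np.hypot(X[...,0]-.556,X[...,1]+.328)<.055)
P=X[m]; print(len(P),np.median(P[:,2]),cv2.minAreaRect(np.float32(P[:,:2]*1000)))
for n in('side','scene'):
    p=imaging.get_image(n); stack(p)
    X=cloud(p); m=(X[...,2]>.044)&(X[...,2]<.054)&(np.hypot(X[...,0]-.672,X[...,1]+.013)<.075)
    P=X[m]
    P=P[np.abs(X[m][:,2]-np.median(P[:,2]))<.002]; print(n,cv2.minAreaRect(np.float32(P[:,:2]*1000)))
```

```text
tool [ 0.5572 -0.3271  0.1796] jawyaw -105.6 zax [ 0.011 -0.003 -1.   ] open 0.0857 q [-0.65  0.13  1.62  0.    1.38  1.19] t 22.75
-> shift [-3.33e-01 -2.62e-02 -1.00e-04] dist 0.334 roll -0.4506
[359, 190, 15, 72, 401] ctr [ 530.5 -361.7] size [ 9.7 57. ] ang 73.9
[261, 214, 13, 47, 302] ctr [ 542.7 -284.4] size [ 8.9 37.4] ang 74.9
[17, 275, 113, 98, 1370] ctr [508.7 -99.2] size [57.9 91.5] ang 27.7
[179, 367, 30, 44, 403] ctr [ 430.  -174.1] size [31.3 32.7] ang 28.5
[336, 391, 97, 42, 1262] ctr [ 359.9 -338.9] size [90.5 25.3] ang 60.6
3732 0.048951147215915494 ((555.1661987304688, -328.28045654296875), (58.225399017333984, 58.30105209350586), 74.56470489501953)
0.044 1297 0.0498 [671.7 -16.8] [121.9  60.5] 9.1
side ((671.897216796875, -16.93890380859375), (121.62022399902344, 58.928409576416016), 9.724064826965332)
0.044 1355 0.0501 [674.1 -15.4] [119.7  60.2] 10.3
scene ((674.1942138671875, -15.867301940917969), (119.52369689941406, 59.205074310302734), 10.301608085632324)
```

View pics/wrist14.png

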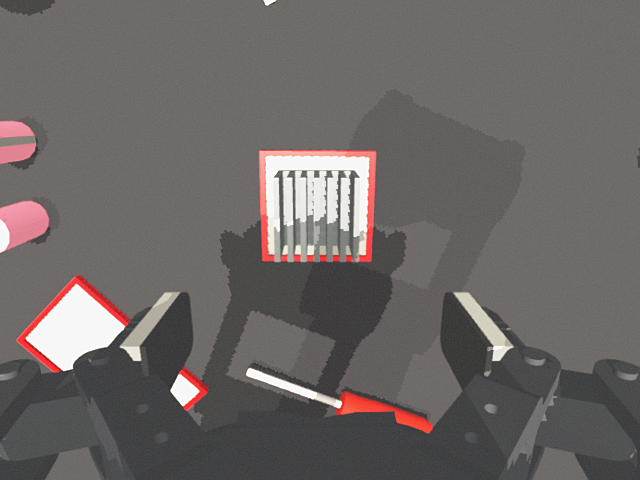

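Heat sink stands squared in the square tray (pixel 318,215; 1 mm off). Now the box, at (673,-16) mm.

>>> step_arm(targets=[-0.03, -0.003, 0, -0.05, -0.065, -0.005, 0, -0.1, -0.1, -0.008, 0, -0.15, -0.135, -0.011, 0, -0.2, -0.17, -0.014, 0, -0.25, -0.205, -0.017, 0, -0.3, -0.24, -0.02, 0, -0.35, -0.275, -0.023, 0, -0.4, -0.305, -0.026, 0, -0.45, -0.33, -0.028, 0, -0.45, -0.33, -0.028, 0, -0.45, -0.33, -0.028, 0, -0.45])

```text
t: 23.9
tool_pos: [0.6715, -0.0149, 0.176]
tool_rot: [-2.41, 2.012, -0.006]
contact_force: [1.1, 0.1, 0.1]
opening: 0.0852
```

Run:
```python
from h import *
p=imaging.get_image("wrist"); cv2.imwrite('pics/wrist15.png',p['color'][:,:,::-1]); stack(p)
plan(.673,-.016,.011,100)
```

```text
0.044 15518 0.0499 [673.7 -16.7] [120.1  58.4] 10.2
tool [ 0.6714 -0.0161  0.1762] jawyaw -79.8 zax [ 0.005 -0.001 -1.   ] open 0.0851 q [-0.13  0.19  1.55 -0.    1.39  1.26] t 23.95
-> shift [-1.000e-04 -8.000e-04  1.652e-01] dist 0.165 roll 0.0036
```

View pics/wrist15.png

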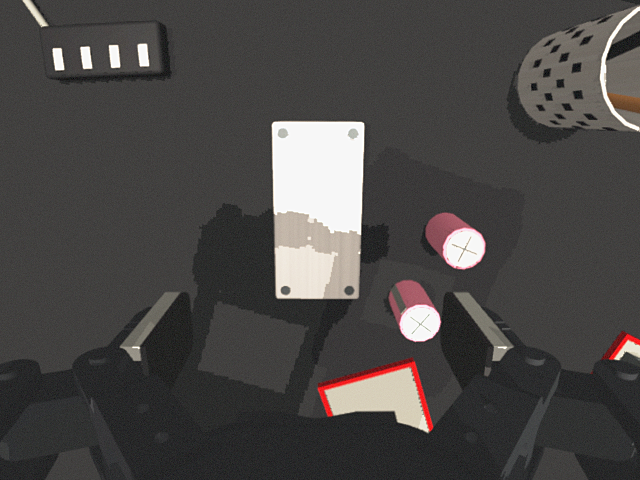

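>>> step_arm(targets=[0, 0.001, 0.03, 0.0, 0, 0.001, 0.065, 0.0, 0, 0.001, 0.1, 0.0, 0, 0.001, 0.13, 0.0, 0, 0.001, 0.148, 0.0, 0, 0.001, 0.158, 0.0, 0, 0.001, 0.163, 0.0, 0, 0.001, 0.163, 0.0, 0, 0.001, 0.163, 0.0, 0, 0.001, 0.163, 0.0])

```text
t: 24.78
tool_pos: [0.6728, -0.0169, 0.0155]
tool_rot: [-2.407, 2.013, -0.012]
contact_force: [-0.1, -0.1, -0.2]
opening: 0.0853
```

>>> step_arm(targets=[0, 0.002, 0.002, 0, 0, 0.002, 0.002, 0, 0, 0.002, 0.002, 0, 0, 0.002, 0.002, 0, 0, 0.002, 0.002, 0, 0, 0.002, 0.002, 0, 0, 0.002, 0.002, 0, 0, 0.002, 0.002, 0], grip=0.045, force=90)

```text
t: 25.45
tool_pos: [0.6721, -0.0172, 0.0153]
tool_rot: [-2.405, 2.012, -0.015]
contact_force: [-1.0, -0.2, 5.6]
opening: 0.0568
```

Run:
```python
from h import *
plan(.4682,-.1182,.11,117.8)
p=imaging.get_image("side"); cv2.imwrite('pics/side16.png',cv2.resize(p['color'][180:340,270:470,::-1],None,fx=3,fy=3))
```

```text
tool [ 0.6721 -0.0172  0.0153] jawyaw -79.8 zax [ 0.011 -0.002 -1.   ] open 0.0568 q [-0.14  0.36  1.64  0.    1.13  1.26] t 25.45
-> shift [ 0.0636  0.2175 -0.0968] dist 0.246 roll -0.3074
```

View pics/side16.png

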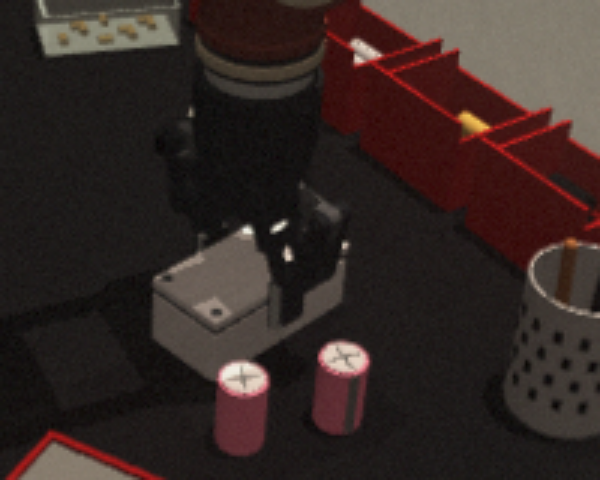

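>>> step_arm(targets=[0, 0, -0.01, 0, 0, 0, -0.025, 0, 0, 0, -0.045, 0, 0, 0, -0.068, 0, 0.003, 0.01, -0.085, -0.01, 0.009, 0.032, -0.095, -0.04, 0.016, 0.057, -0.0968, -0.08, 0.025, 0.085, -0.0968, -0.12, 0.033, 0.113, -0.0968, -0.16, 0.041, 0.14, -0.0968, -0.2, 0.049, 0.168, -0.0968, -0.24, 0.057, 0.195, -0.0968, -0.28])

```text
t: 26.5
tool_pos: [0.4873, -0.1079, 0.1103]
tool_rot: [-2.666, 1.654, -0.015]
contact_force: [-0.2, -0.1, -3.3]
opening: 0.0566
```

Run:
```python
from h import *
plan(.4667,-.119,.11,117.8)
```

```text
tool [ 0.4873 -0.1079  0.1103] jawyaw -63.6 zax [ 0.01  -0.002 -1.   ] open 0.0566 q [-0.37 -0.15  2.02  0.    1.26  0.74] t 26.5
-> shift [0.0008 0.0233 0.0001] dist 0.023 roll -0.0249
```

>>> step_arm(targets=[0.0008, 0.018, 0, -0.015, 0.0008, 0.0233, 0, -0.0249, 0.0008, 0.0233, 0, -0.0249, 0.0008, 0.0233, 0, -0.0249, 0.0008, 0.0233, 0, -0.0249, 0.0008, 0.0233, 0, -0.0249])

```text
t: 27.0
tool_pos: [0.4676, -0.1186, 0.1104]
tool_rot: [-2.687, 1.619, -0.016]
contact_force: [-0.5, -0.1, -3.7]
opening: 0.0569
```

Run:
```python
from h import *
plan(.4667,-.119,.0195,117.8)
for n in('wrist','side','scene'):
    p=imaging.get_image(n); cv2.imwrite(f'pics/{n}17.png',p['color'][:,:,::-1]); trays(p) if n=='wrist' else 0
    X=cloud(p);o=monitor.get_obs(); d=X-o['tool_pos']
    m=(np.hypot(d[...,0],d[...,1])<.08)&(np.abs(d[...,2]-.0347)<.003)
    if n=='wrist': m[:,:215]=0; m[:,420:]=0
    if m.sum()>9: r=cv2.minAreaRect(np.float32(X[m][:,:2]*1000)); print(n,m.sum(),np.median(d[m][:,2]),r)
```

```text
tool [ 0.4676 -0.1186  0.1104] jawyaw -62.2 zax [ 0.011 -0.002 -1.   ] open 0.0569 q [-0.4  -0.2   2.06  0.    1.27  0.68] t 27.0
-> shift [-0.0007  0.0018  0.0909] dist 0.091 roll 0.0008
[0, 25, 10, 50, 212] ctr [477.1  84.5] size [26.7  5.4] ang 19.2
[238, 99, 153, 27, 1447] ctr [527.4 -87.1] size [14.3 86.6] ang 28.3
[572, 201, 68, 134, 1190] ctr [ 526.1 -302.4] size [94.4 44.9] ang 40.0
[475, 435, 44, 45, 1199] ctr [ 371.5 -319.5] size [50.  24.4] ang 53.1
wrist 57612 0.03471317547724656 ((483.571044921875, -111.0499267578125), (88.65541076660156, 59.45289993286133), 28.072154998779297)
side 1553 0.034750273786939845 ((465.4285888671875, -121.62932586669922), (121.24977111816406, 81.36398315429688), 13.095924377441406)
scene 933 0.03487637559403296 ((472.180419921875, -122.97037506103516), (121.677490234375, 72.71308898925781), 27.999881744384766)
```

View pics/side17.png

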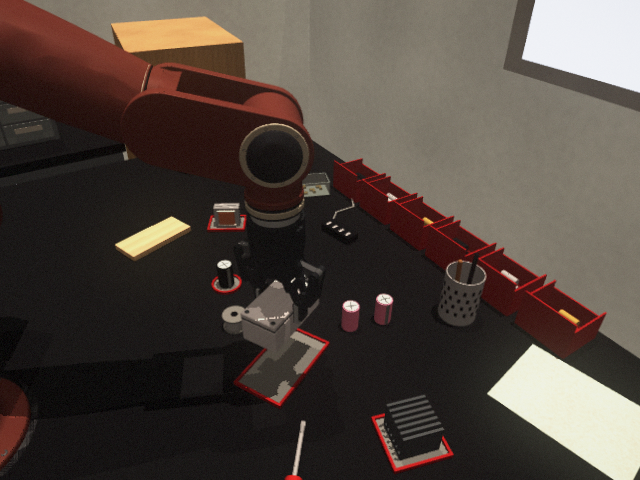

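View pics/wrist17.png

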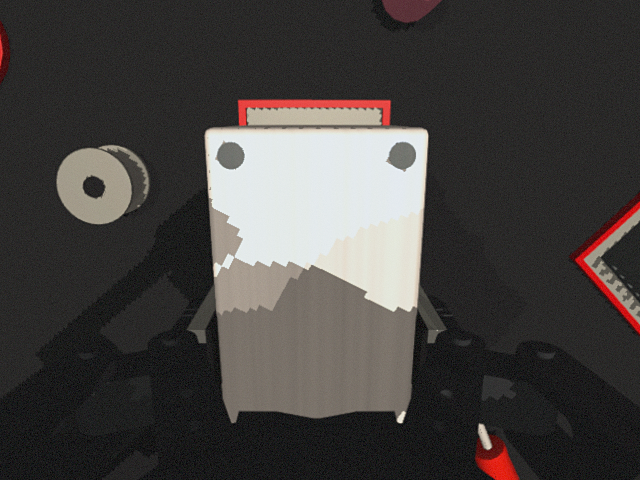

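>>> step_arm(targets=[0, 0.003, 0.015, 0, 0, 0.003, 0.035, 0, 0, 0.003, 0.055, 0, 0, 0.003, 0.07, 0, 0, 0.003, 0.079, 0, 0, 0.003, 0.085, 0, 0, 0.003, 0.088, 0, 0, 0.003, 0.089, 0, 0, 0.003, 0.089, 0, 0, 0.003, 0.089, 0])

```text
t: 27.98
tool_pos: [0.4663, -0.1205, 0.0221]
tool_rot: [-2.687, 1.62, -0.018]
contact_force: [0.3, -0.1, -4.5]
opening: 0.0568
```

Run:
```python
from h import *
plan(.4662,-.1185,.018,117.8); print(monitor.get_obs()['contact_force'])
p=imaging.get_image("side"); cv2.imwrite('pics/side18.png',cv2.resize(p['color'][290:430,200:360,::-1],None,fx=4,fy=4))
```

```text
tool [ 0.4663 -0.1205  0.0221] jawyaw -62.2 zax [ 0.012 -0.002 -1.   ] open 0.0568 q [-0.41 -0.06  2.11  0.    1.09  0.67] t 27.9833
-> shift [-0.0019 -0.0008  0.0041] dist 0.005 roll 0.0007
[ 0.33846586 -0.05494555 -4.50172385]
```

View pics/side18.png

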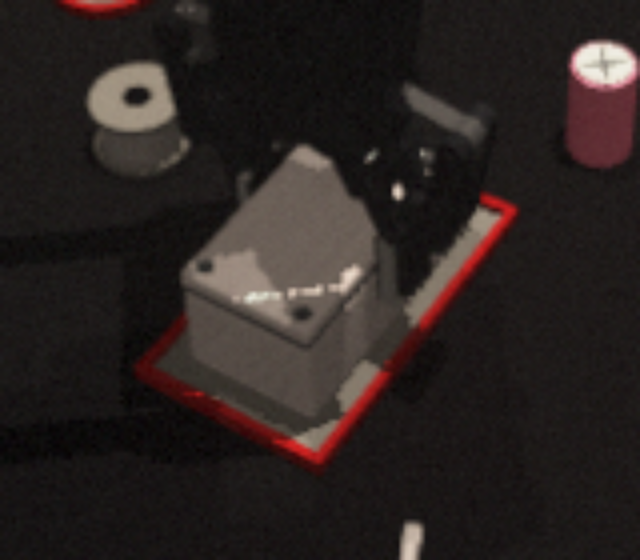

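>>> step_arm(targets=[-0.001, 0, 0.001, 0, -0.0015, 0, 0.002, 0, -0.0015, 0, 0.003, 0, -0.0015, 0, 0.004, 0, -0.0015, 0, 0.005, 0, -0.0015, 0, 0.006, 0, -0.0015, 0, 0.006, 0])

```text
t: 28.62
tool_pos: [0.4658, -0.1193, 0.0183]
tool_rot: [-2.687, 1.619, -0.014]
contact_force: [-8.4, 2.1, 14.3]
opening: 0.0565
```

>>> step_arm(targets=[0, 0, -0.0005, 0, 0, 0, -0.0005, 0, 0, 0, -0.0005, 0, 0, 0, -0.0005, 0, 0, 0, -0.0005, 0, 0, 0, -0.0005, 0, 0, 0, -0.0005, 0], grip=0.0854)

```text
t: 29.2
tool_pos: [0.4657, -0.1193, 0.0187]
tool_rot: [-2.687, 1.619, -0.014]
contact_force: [-0.5, 0.1, -0.5]
opening: 0.0853
```

>>> step_arm(targets=[0, 0, -0.02, 0, 0, 0, -0.05, 0, 0, 0, -0.09, 0, 0, 0, -0.13, 0, 0, 0, -0.17, 0, 0, 0, -0.2, 0, 0, 0, -0.2, 0, 0, 0, -0.2, 0, 0, 0, -0.2, 0])

```text
t: 29.95
tool_pos: [0.4633, -0.1188, 0.2177]
tool_rot: [-2.688, 1.62, -0.012]
contact_force: [-0.1, 0.5, -0.5]
opening: 0.0855
```

Run:
```python
from h import *
def rep(p,n):
    X=cloud(p)
    for nm,(cx,cy),zt,R in(('cap',(.4664,.1127),.051,.03),('tr',(.553,.3157),.051,.045),('hs',(.556,-.328),.049,.055),('box',(.4682,-.1182),.053,.08)):
        m=(np.abs(X[...,2]-zt)<.004)&(np.hypot(X[...,0]-cx,X[...,1]-cy)<R); P=X[m]
        if len(P)>20: r=cv2.minAreaRect(np.float32(P[:,:2]*1000)); print(n,nm,len(P),np.median(P[:,2]).round(4),np.round(r[0],1),np.round(r[1],1),round(r[2],1))
for n in('wrist','side','scene'):
    p=imaging.get_image(n); cv2.imwrite(f'pics/{n}19.png',p['color'][:,:,::-1]); rep(p,n)
    for k in('reel_mid','cup_mid'):
        for m in imaging.mark_of(k,p)[:1]: print(n,k,onplane(p,[m['uv']],.014 if k[0]=='r' else .05)[0].round(4))
```

```text
wrist cap 1442 0.0512 [466.2 111.8] [29.2 29.8] 44.5
wrist hs 3884 0.0485 [ 555.5 -327.8] [60.2 58.8] 74.5
wrist box 12190 0.0529 [ 467.9 -119.1] [119.7  58.3] 27.9
wrist reel_mid [4.388e-01 1.000e-04 1.400e-02]
side cap 141 0.0509 [464.1 111.5] [28.8 29.2] 15.7
side tr 52 0.0506 [536.8 320.3] [24.4 25.3] 44.2
side hs 1302 0.0488 [ 554.9 -327.6] [59.8 58.6] 74.0
side box 2209 0.053 [ 467.  -118.7] [120.9  59. ] 27.2
side reel_mid [0.44   0.0005 0.014 ]
side cup_mid [ 0.7966 -0.1729  0.05  ]
scene cap 106 0.0514 [467.5 112.4] [29.7 27.9] 76.5
scene tr 167 0.0508 [554.2 313.2] [32.2 58.8] 55.5
scene hs 452 0.0488 [ 556.2 -327.5] [57.  59.3] 74.1
scene box 1289 0.0532 [ 469.4 -118.2] [119.5  60.6] 27.1
scene reel_mid [0.439  0.0079 0.014 ]
scene cup_mid [ 0.7929 -0.1792  0.05  ]
```

View pics/side19.png

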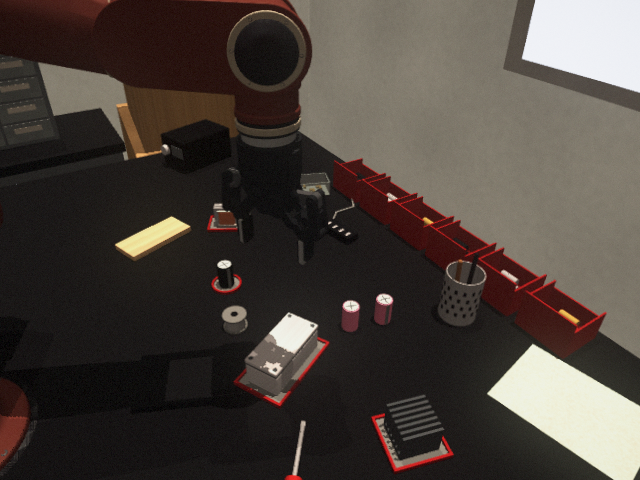

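View pics/wrist19.png

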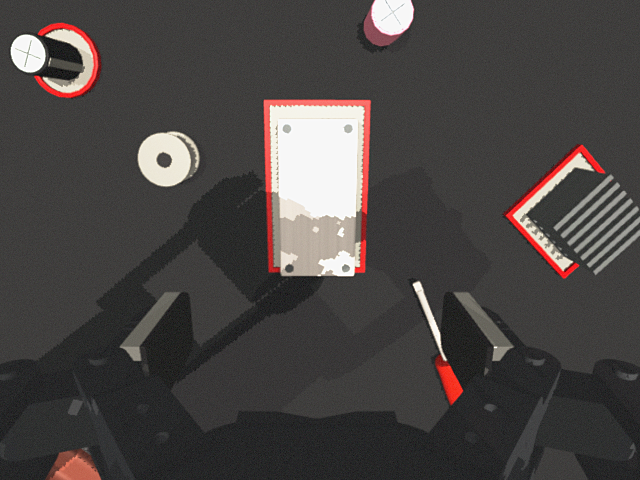

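All four parts stand in their trays: capacitor (225,272), box (285,350) and heat sink (412,430) in the side view, and the transformer in the scene data. The reel and cup have not moved, and the gripper is clear.

```bash
python3 -c "
from station import ticket; print(ticket.finish_job())"
```

```text
the job is handed in; nothing more can be done
None
```

I took the stack apart from the top down, stood each part in its matching tray, and handed the job in at about 30 s of the 136 s allowed. The job gives no verdict, so these are my own last camera checks.

| Part | Distance from tray centre | Height of top (expected) | Angle to tray |
|---|---|---|---|
| Capacitor | about 1 mm | 51 mm (51) | not needed |
| Transformer | about 2 mm | 51 mm (51) | within 1° |
| Heat sink | about 1 mm | 49 mm (49) | within 1° |
| Metal box | about 1 mm | 53 mm (53) | within 1° |

- **Solder reel and pen cup:** the networks' marks for both stayed within about 10 mm of where they first showed. Most of that is the spread between cameras. I never came near either one, nor the pink look-alikes.
- **Disagreements:** the scene and side cameras differed by 1–3 mm throughout. In the final pictures the gripper hid part of the transformer, so the side fit was unusable and the scene fit gave a 5° angle error. The transformer figures in the table come from the clear wrist picture taken just after it was placed; the final scene picture still put its centre within about 3 mm.
- **Failures:** none of my checks failed.

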